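# Set the spray-bench air valve with its tommy bar

### The job

Open the air valve for the glaze spray gun. Take the plain steel tommy bar off its wooden rest, thread it through the holes in both cheeks of the valve's yoke until it sticks out about equally on both sides, and let go of it; then take hold of the bar again and swing it counter-clockwise (seen from above) until the pointer stands on the long mark of the dial, and leave the bar in the yoke. Leave the vase, the mug of brushes and the bowl where they are.

Things in the scene. Friction and masses are not known exactly. Their poses are not given: they have to be found in the camera images.
- bar_center (a point): Centre of the tommy bar: loose, plain, straight, round steel bar, 14 mm in diameter, 200 mm long, about 0.15 kg, the last 7 mm of each end tapered to 8 mm. x runs along the bar (ends alike; it may be rolled about x). At the start it lies level in the notches of the rest, its centre about 32 mm above the table.
- rest: Small wooden rest under the bar, fixed. Origin: centre of its underside on the table; x along the bar. Base 90 (x) by 60 by 8 mm; two ridges, 8 mm thick, at x = -35 and +35 mm, 60 mm wide, each with an 18 mm wide notch, floor at 25 mm height, horns up to 35 mm. The bar overhangs freely by about 60 mm at each end beyond the ridges and can be gripped there.
- yoke_hole (a point): Centre of the valve's steel yoke, on its upright turning axis, 94 mm above the table. x: common axis of the two holes, turns with the yoke; z up. Two upright cheeks, 44 by 44 mm, lie from 22 to 32 mm either side along x, each with a 20 mm through hole centred on x, slightly chamfered outside; the bar may enter from either side. Yoke top at 116 mm. A dark pointer at its foot points along -y.
- yoke (a joint): Angle of the yoke (rad): 0 = shut, growing counter-clockwise seen from above, stop at 2.6; the pointer is on the long mark at 1.571 (90 degrees). Starts between 0.05 and 0.4. It stays where it is left: steady friction of about 0.3 N m, no spring. The bar has a few degrees of play in the holes, so the yoke lags behind the bar.
- dial (a point): Centre of the fixed round dial (124 mm across, top face 62 mm above the table) under the yoke; x and y axes of the fixed valve body. The long thick mark lies along +x; short thin marks every 30 degrees, from the shut position (-y) on. Below: brass body, pipe stubs to 90 mm out along x and -x at 34 mm height, base plate 130 by 90 mm. With the pointer on the long mark the bar is square to the stubs.
- vase: Bystander: white vase with blue bands, 170 mm tall, 73 mm across, loose; origin at the centre of its foot, z up.
- mug: Bystander: white mug full of brushes, 72 mm across, about 155 mm tall with the brushes, loose; origin at the centre of its foot.
- bowl: Bystander: blue-grey bowl 160 mm across, 65 mm tall, loose; origin at the centre of its foot.
There are look-alikes about, which are no part of the job. Leave any green look-alike of the part that bears yoke_hole alone.

How it is judged (in metres and radians):
On the way, in this order (a step that is already met when the one before it is completed fails the run):
1. The bar is through both cheeks, about evenly, and let go of (x of bar_center in the frame of yoke_hole between -0.03 and 0.03 m and y of bar_center in the frame of yoke_hole between -0.008 and 0.008 m and z of bar_center in the frame of yoke_hole between -0.008 and 0.008 m and angle between the x axis of bar_center and the x axis of yoke_hole, either way round below 0.25 rad and contact force between the fingers and anything else below 0.1 N), for 0.2 s.
2. The pointer stands on the long mark (value of joint yoke between 1.501 and 1.641 rad), for 0.2 s.
At the end, for the whole second after the job is handed in: The yoke stands at 90 degrees (1.571 rad, pointer on the long mark) within 4 degrees (0.07 rad), and the bar lies through both cheeks with its middle within 30 mm of the yoke's middle (all of step 2 and x of bar_center in the frame of yoke_hole between -0.03 and 0.03 m and y of bar_center in the frame of yoke_hole between -0.008 and 0.008 m and z of bar_center in the frame of yoke_hole between -0.008 and 0.008 m and angle between the x axis of bar_center and the x axis of yoke_hole, either way round below 0.25 rad); the robot touches nothing.
It fails at once if The vase is pushed away or knocked over (distance of vase from where it was at the start of the episode above 0.03 m or angle between vase's own z axis and vertical above 0.5 rad).
It fails at once if The mug is pushed away or knocked over (distance of mug from where it was at the start of the episode above 0.03 m or angle between mug's own z axis and vertical above 0.5 rad).
It fails at once if The bowl is pushed away (distance of bowl from where it was at the start of the episode above 0.03 m).
It also fails if it takes over 61 s, if anything falls off the work surface, if the arm or the gripper's body presses on something with over 40 N, if the wrist force passes 120 N, or if a joint passes its speed limit or range.

### The arm

A 6-joint arm with a two-finger parallel gripper is mounted at the origin on the work surface. World frame = base frame: x ahead of the robot, y to its left, z up, the work surface at z = 0. Lengths are in mm, angles in rad, forces in N, time in s.
With the tool pointing down it reaches from about 325 to 900 mm from the base axis. Payload 3.5 kg.
Tool frame: the origin (TCP) lies midway between the tips of the shut fingers; the grasp point (between the pads) lies 19 mm behind it (robot.hold_point_z is the distance from the TCP to the grasp point, in mm); z points along the fingers, x is the direction in which the jaws open and shut, and the axes are right-handed (so a half turn about z gives the same grasp; the last joint's range is limited). The gripper opens to 85 mm and grips with 20 to 120 N. Pads are 22 mm wide; open, the fingers measure 114 mm over their backs; the gripper's body (76 mm by 85 mm) begins 54 mm behind the grasp point. The pads swing forward as they close: fully open they stand 13 mm farther back than shut.
Start: joints at [-1.356, 0.276, -0.026, 1.268, 0, 1.467], TCP at [195.286, -593.705, 231.313] pointing down, gripper open.
Joint ranges: [-3.12, 3.12], [-0.85, 1.88], [-1.08, 1.24], [-1.95, 2.15], [-1.57, 1.53], [-3.14, 3.14]. Speed limits (rad/s): [2.57, 2.57, 3.14, 3.14, 3.14, 3.14].

### API

Orientations are given as a rotation vector (axis times angle).
In Python, from workcell import monitor, imaging, job, robot gives the robot as it stands. The module is installed in compiled form; this text tells all that it offers.
- The arm moves only by the tool play_rows, never from a script. Its argument "commands" is a list of rows, each a list of 7 numbers: the shift along the tool's x, y, z in mm, then the turn, a rotation vector about the tool's x, y, z in rad, then the finger opening in mm, from 0 to 85.4. In form: [[dx, dy, dz, rx, ry, rz, claw], ...]. A call has 1 to 10 rows; each row is the pose to reach, as a shift and turn from the pose measured when the call began, along the tool's axes at that moment; what a row does not reach only later rows make up. A row lasts 1/8 s, in which the tool goes at most 62.5 mm and 10.7 degrees, less where a joint would pass 70% of its speed; a pose out of reach is approached as far as the arm can. A call with a gripper value outside its range is refused whole. The fingers move at their own pace and stop on an object; "grip_force" is the grip in N (left out, the last holds). Time passes only in rows, so rows that repeat a pose let the fingers close. It gives the time, the measured TCP pose, the force and the opening at its end, in the units of the state.
- monitor.sense(): the state, without advancing time (a new reading comes with each control period).
- imaging.grab_frame(name): name is "side" or "top" or "wrist"; returns a dict with "frame" (400x640x3 uint8, blue, green, red), "depth" (400x640 float32, mm along the optical axis (not along the pixel's ray), 0 where there is no reading), "K" (3x3 intrinsics, pixels), "position" and "orientation" of the camera in the world. Camera axes: x right, y down, z forward; pixel columns grow to the right and rows downward; lengths in mm; the calibration is good to about 2 mm. A picture is of the moment at which its call begins.
- job.finish_job(): hands the job in, once; it reports no verdict.
The state is a dict: "clock": time; "joint_pos": joint angles; "joint_vel": joint speeds; "joint_torque": joint torques, N m; "position": TCP position; "eef_rot": TCP orientation; "force": force on the tool from outside, world axes, zero at the start; "torque": the same for the moment, N m; "width": opening from 0.0 (shut) to 1.0 (fully open).
Only numpy, scipy, OpenCV 4.12 (cv2) and the standard library are available. Lean on these libraries where they do the work, as an engineer would, in place of code of your own. Each camera call takes 0.05 s, during which the arm holds its last target.

## Working session

There is one attempt and no reset: what is moved stays moved. The work goes in short steps, Python scripts to look and compute and a tool call to move; the robot and the scene stay as the last step left them, time stands still between calls to the robot, and variables do not carry over. Pictures are saved under pics/ and viewed, and the job is handed in when it is done.

Besides the shell and the picture viewer there is one more tool, called after "Call:" as name(argument=value, ...), one argument or row to a line, values as JSON. play_rows: Moves the arm, as the interface text tells. Its arguments: {"type":"object","properties":{"commands":{"type":"array"},"grip_force":{"type":"number"}},"required":["commands"]}

```bash
mkdir -p pics; cat > h.py <<'E'
import numpy as np,cv2
from scipy.spatial.transform import Rotation as R
from workcell import monitor,imaging,job,robot
def grab(n,fn=None):
    d=imaging.grab_frame(n)
    if fn: cv2.imwrite('pics/'+fn,d['frame'])
    o=np.array(d['orientation']);d['R']=o if o.shape==(3,3) else (R.from_rotvec(o).as_matrix() if o.size==3 else R.from_quat(o).as_matrix())
    d['p']=np.array(d['position']).ravel();return d
def ray(d,u,v):
    return d['R']@np.linalg.solve(d['K'],[u,v,1.])
def plane(d,u,v,z):
    r=ray(d,u,v);return d['p']+r*(z-d['p'][2])/r[2]
def pt(d,u,v): return d['p']+ray(d,u,v)*d['depth'][int(v),int(u)]
def cloud(d):
    h,w=d['depth'].shape;u,v=np.meshgrid(np.arange(w),np.arange(h))
    r=np.stack([u,v,np.ones_like(u)],-1)@np.linalg.inv(d['K']).T
    return (r*d['depth'][...,None])@d['R'].T+d['p']
def proj(d,P):
    c=d['K']@(d['R'].T@(np.array(P)-d['p']));return c[:2]/c[2]
E
python3 - <<'E'
from h import *
for n in ['side','top','wrist']:
    d=grab(n,n+'0.png');print(n,d['p'],d['orientation'],d['K'].tolist())
    np.savez('pics/'+n+'0.npz',frame=d['frame'],depth=d['depth'],K=d['K'],p=d['p'],R=d['R'])
print(monitor.sense())
print([a for a in dir(robot) if a[0]!='_'])
E
```

```text
side [  192.5451936  -1247.84869319   843.05525952] [-2.12948389  0.35799978 -0.17791638] [[400.46654283274927, 0.0, 320.4118719362078], [0.0, 400.46654283274927, 204.8335124793968], [0.0, 0.0, 1.0]]
top [ 308.07573849 -122.59006608 1195.50496774] [-2.09873347  2.14496184 -0.21110413] [[397.2383101090631, 0.0, 322.7045052175919], [0.0, 397.2383101090631, 200.1135895129689], [0.0, 0.0, 1.0]]
wrist [ 270.28180955 -568.70083581  372.52607725] [ 2.33433967 -1.68698049 -0.26554703] [[304.1295749508202, 0.0, 318.9314458468851], [0.0, 304.1295749508202, 204.73188301779007], [0.0, 0.0, 1.0]]
{'clock': 0.15, 'joint_pos': array([-1.35637764e+00,  2.77034956e-01, -2.75301824e-02,  1.26801840e+00,
        4.03961844e-05,  1.46739415e+00]), 'joint_vel': array([-0.00135355, -0.00126007,  0.0050579 ,  0.0014829 , -0.00086789,
        0.00234574]), 'joint_torque': array([ 9.13333042e-05, -4.46056616e+01,  2.95638978e+01,  1.05352892e-02,
       -8.25105462e-05,  5.11236109e-06]), 'position': array([ 195.18315601, -593.11056747,  230.38577866]), 'eef_rot': array([-2.54398796e+00,  1.84120888e+00,  2.04906453e-03]), 'force': array([ 0.43667176, -0.13227264,  1.46244325]), 'torque': array([ 0.0359632 , -0.01774711,  0.00681566]), 'width': 1.003858018505267}
['IKError', 'hold_point_z']
```

View pics/top0.png

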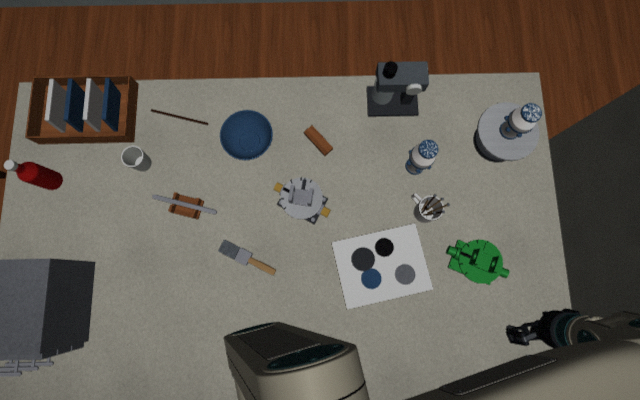

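View pics/side0.png

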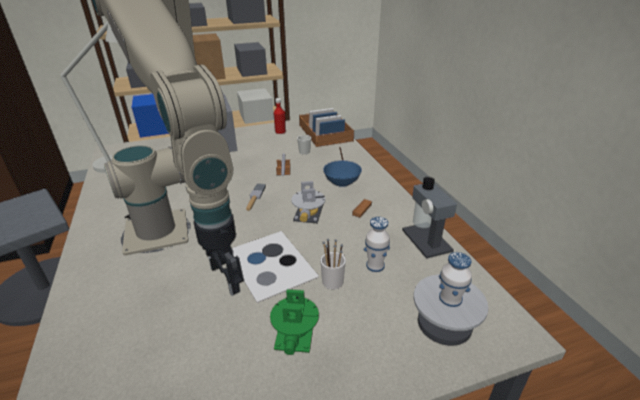

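View pics/wrist0.png

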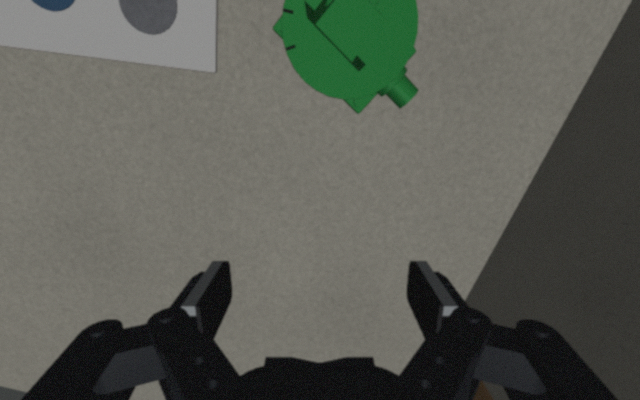

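```bash
python3 - <<'E'
from h import *
def load(n):
    z=np.load('pics/'+n+'.npz');return {k:z[k] for k in z}
t=load('top0');s=load('side0')
a=cv2.resize(t['frame'][160:240,130:350],None,fx=3.6,fy=3.6,interpolation=cv2.INTER_CUBIC);cv2.imwrite('pics/a.png',a)
b=cv2.resize(t['frame'][165:235,265:340],None,fx=8,fy=8,interpolation=cv2.INTER_CUBIC);cv2.imwrite('pics/b.png',b)
c=cv2.resize(s['frame'][140:230,230:380],None,fx=5,fy=5,interpolation=cv2.INTER_CUBIC);cv2.imwrite('pics/c.png',c)
for n,u,v,z in [('bar e1',153,196,32),('bar e2',216,212,32),('dial',302,199,62),('yoke',302,197,116),('bowl',247,135,65),('vase',420,160,100),('mug',430,208,80),('brush',248,257,10),('block',318,140,15)]:
    print(n,plane(t,u,v,z).round(1))
C=cloud(t);P=C.reshape(-1,3);print('table z',np.median(C[250:270,120:200,2]))
# dial
m=(abs(C[...,2]-62)<6);m[:, :260]=0;m[:,345:]=0;m[:160]=0;m[240:]=0
q=C[m];print('dial',len(q),q.mean(0),q.min(0),q.max(0))
m2=(C[...,2]>105)&(C[...,2]<130);m2[:, :260]=0;m2[:,345:]=0;m2[:165]=0;m2[240:]=0
q=C[m2];print('yoketop',len(q),q.mean(0),q.min(0),q.max(0)); 
v,u=np.where(m2);print(cv2.minAreaRect(q[:,:2].astype(np.float32)))
E
```

```text
bar e1 [559.4 375.7  32. ]
bar e2 [506.9 186.3  32. ]
dial [534.7 -70.5  62. ]
yoke [529.5 -73.  116. ]
bowl [733.   91.7  65. ]
vase [ 633.9 -412.   100. ]
mug [ 497.1 -436.    80. ]
brush [373.7  93.6  10. ]
block [ 730.7 -120.5   15. ]
table z -0.05245125972260212
dial 978 [534.34885592 -68.95334029  62.26023502] [ 476.11227206 -128.89369264   56.24041576] [598.31290845  -6.23443642  67.98517333]
yoketop 129 [537.08258912 -66.71410591 115.29186623] [ 510.56421261 -101.17256378  105.09974989] [565.40402422 -33.75172313 120.49303022]
((537.739990234375, -67.58192443847656), (64.0524673461914, 44.86138916015625), 78.73873901367188)
```

View pics/a.png

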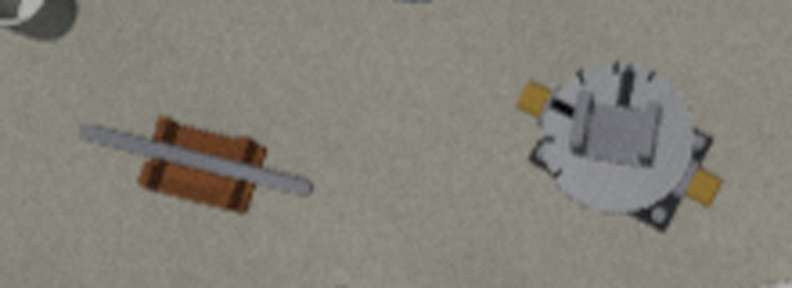

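View pics/b.png

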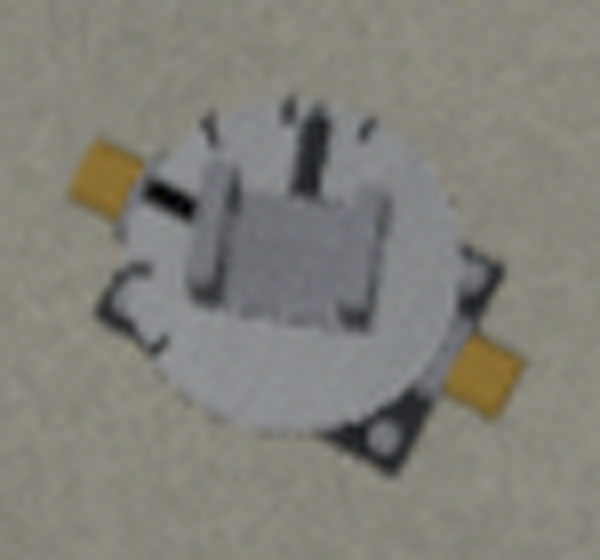

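View pics/c.png

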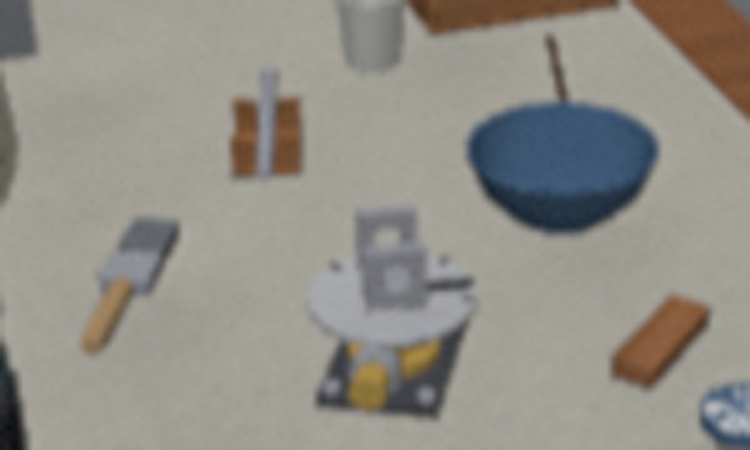

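```bash
cat >> h.py <<'E'
def Rd(deg):
    c,s=np.cos(np.radians(deg)),np.sin(np.radians(deg));return np.array([[c,s,0],[s,-c,0],[0,0,-1.]])
def row(pos,deg):
    s=monitor.sense();R0=R.from_rotvec(s['eef_rot']).as_matrix()
    d=R0.T@(np.array(pos)-s['position']);w=R.from_matrix(R0.T@Rd(deg)).as_rotvec()
    print('row',d.round(1).tolist(),w.round(3).tolist(),'dist',np.linalg.norm(d).round(1),'deg',np.degrees(np.linalg.norm(w)).round(1))
def st():
    s=monitor.sense();Rm=R.from_rotvec(s['eef_rot']).as_matrix()
    print('t',s['clock'],'pos',s['position'].round(1),'phi',np.degrees(np.arctan2(Rm[1,0],Rm[0,0])).round(2),'z',Rm[:,2].round(3),'F',s['force'].round(1),'T',s['torque'].round(2),'w',round(s['width'],3),'j',s['joint_pos'].round(2))
E
python3 -c "
from h import *
st();row([582,-133,231],33)"
```

```text
t 0.15 pos [ 195.2 -593.1  230.4] phi -71.79 z [-0.     0.002 -1.   ] F [ 0.4 -0.1  1.5] T [ 0.04 -0.02  0.01] w 1.004 j [-1.36  0.28 -0.03  1.27  0.    1.47]
row [-316.2, -511.2, 0.1] [-0.002, 0.001, -1.829] dist 601.1 deg 104.8
```

Call:
play_rows(
  commands=[
    [-32,-51,0,0,0,-0.183,85],
    [-63,-102,0,0,0,-0.366,85],
    [-95,-153,0,0,0,-0.549,85],
    [-126,-204,0,0,0,-0.732,85],
    [-158,-256,0,0,0,-0.915,85],
    [-190,-307,0,0,0,-1.098,85],
    [-221,-358,0,0,0,-1.281,85],
    [-253,-409,0,0,0,-1.464,85],
    [-285,-460,0,0,0,-1.647,85],
    [-316,-511,0,0,0,-1.829,85],
  ],
  grip_force=100,
)

```text
clock: 1.4
position: [582.7, -131.5, 230.8]
eef_rot: [-3.008, -0.901, 0.0]
force: [1.1, 0.1, 0.6]
width: 0.995
```

```bash
python3 - <<'E'
from h import *
st();d=grab('wrist','w1.png');np.savez('pics/w1.npz',frame=d['frame'],depth=d['depth'],K=d['K'],p=d['p'],R=d['R']);st();print(d['p'])
E
```

```text
t 1.4 pos [ 582.7 -131.5  230.8] phi 33.36 z [-0.001  0.002 -1.   ] F [1.1 0.1 0.6] T [-0.06  0.02  0.01] w 0.995 j [-0.33  0.23 -0.09  1.25  0.    0.66]
t 1.45 pos [ 587.  -126.2  230.7] phi 33.92 z [ 0.004  0.006 -1.   ] F [4.  3.  0.4] T [ 0.15 -0.29  0.01] w 0.997 j [-0.32  0.23 -0.09  1.25  0.01  0.66]
[540.28194312 -66.11628831 373.19902785]
```

View pics/w1.png

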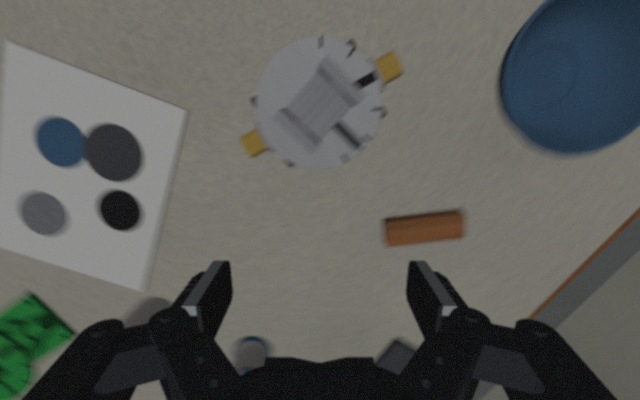

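```bash
python3 - <<'E'
from h import *
d=grab('wrist');d=grab('wrist','w2.png');np.savez('pics/w2.npz',frame=d['frame'],depth=d['depth'],K=d['K'],p=d['p'],R=d['R']);st();print(d['p'])
cv2.imwrite('pics/w2c.png',cv2.resize(d['frame'][20:180,220:420],None,fx=4,fy=4,interpolation=cv2.INTER_CUBIC)[:600])
C=cloud(d)
print('table',np.median(C[180:200,250:350,2]))
sub=np.zeros(C.shape[:2],bool);sub[20:185,230:420]=1
m=sub&(abs(C[...,2]-62)<5)
(cx,cy),r=cv2.minEnclosingCircle(C[m][:,:2].astype(np.float32));print('dial',cx,cy,r,np.median(C[m][:,2]))
m=sub&(C[...,2]>110)&(C[...,2]<122);q=C[m];print(len(q),np.median(q[:,2]),cv2.minAreaRect(q[:,:2].astype(np.float32)))
# stubs gold
hsv=cv2.cvtColor(d['frame'],cv2.COLOR_BGR2HSV);g=sub&(hsv[...,0]>14)&(hsv[...,0]<30)&(hsv[...,1]>130)
n,l,s,c=cv2.connectedComponentsWithStats(g.astype(np.uint8))
for i in range(1,n):
    if s[i,4]>50: print('stub',c[i],s[i,4],np.median(C[l==i],0))
# dark marks on the dial
k=sub&(d['frame'].max(2)<75)&(C[...,2]>50)
n,l,s,c=cv2.connectedComponentsWithStats(k.astype(np.uint8))
for i in range(1,n):
    if s[i,4]>15: print('dark',c[i].round(1),s[i,4],plane(d,*c[i],62).round(1),np.median(C[l==i],0).round(1))
E
```

```text
t 1.55 pos [ 582.9 -130.9  230.5] phi 33.23 z [-0.001  0.002 -1.   ] F [ 0.2 -0.3 -0.6] T [-0.04 -0.01 -0.07] w 0.996 j [-0.33  0.23 -0.09  1.25  0.    0.66]
[541.87955939 -63.9486227  373.00196416]
table -0.39906953781400034
dial 538.0115356445312 -68.00355529785156 61.925262451171875 61.621529515669295
1484 115.55247028143995 ((537.9415893554688, -67.9114990234375), (64.17695617675781, 44.00248336791992), 79.81010437011719)
stub [382.89171975  70.32484076] 471 [576.44283827   1.14734465  45.1986191 ]
stub [246.33962264 144.81671159] 371 [ 499.58307806 -137.4802575    45.15158574]
dark [314.5  45. ] 18 [509.2 -19.8  62. ] [509.1 -19.8  61.9]
dark [344.8  55. ] 20 [537.2 -11.3  62. ] [537.2 -11.4  62.1]
dark [317.   77.5] 22 [526.4 -41.7  62. ] [527.8 -43.7  88. ]
dark [358.7  83.7] 209 [562.5 -24.2  62. ] [562.6 -24.3  62.5]
dark [341.1 102.4] 22 [558.1 -47.4  62. ] [556.8 -48.9  92.5]
dark [281.7 116.5] 57 [517.  -90.5  62. ] [520.  -87.1 101.8]
dark [370.  112.1] 16 [586.9 -39.1  62. ] [587.1 -39.2  62.4]
dark [340.6 137.7] 299 [576.9 -75.3  62. ] [576.1 -75.2  66.6]
dark [306.3 140.3] 45 [549.6 -96.4  62. ] [548.5 -92.2 102.2]
```

View pics/w2c.png

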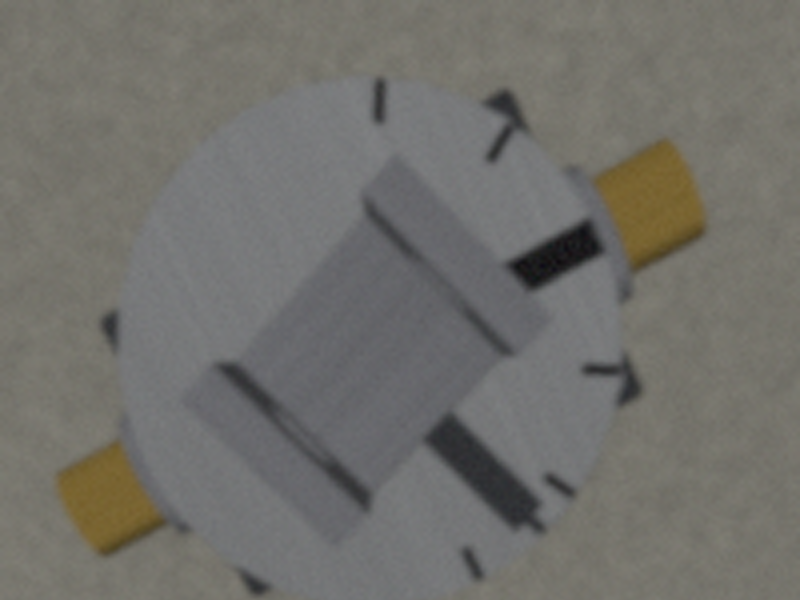

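```bash
python3 -c "
from h import *
row([567,110,231],100);row([551,346,180],164.5)"
```

```text
row [118.7, -210.3, -0.0] [-0.002, -0.001, -1.165] dist 241.5 deg 66.8
row [234.7, -416.3, 51.4] [-0.001, -0.003, -2.291] dist 480.7 deg 131.3
```

Call:
play_rows(
  commands=[
    [20,-35,0,0,0,-0.18,85],
    [40,-70,0,0,0,-0.36,85],
    [60,-105,0,0,0,-0.54,85],
    [80,-140,0,0,0,-0.72,85],
    [100,-175,0,0,0,-0.9,85],
    [119,-210,0,0,0,-1.08,85],
    [140,-245,5,0,0,-1.26,85],
    [160,-280,15,0,0,-1.44,85],
    [180,-315,25,0,0,-1.62,85],
    [200,-350,35,0,0,-1.8,85],
  ],
)

```text
clock: 2.8
position: [558.1, 271.0, 195.8]
eef_rot: [-1.163, -2.917, -0.001]
force: [0.6, -0.6, -0.1]
width: 0.996
```

```bash
python3 -c "
from h import *
st();row([551,346,180],164.5)"
```

```text
t 2.8 pos [558.1 271.  195.8] phi 136.54 z [-0.001  0.001 -1.   ] F [ 0.6 -0.6 -0.1] T [ 0.02 -0.06 -0.07] w 0.996 j [ 0.35  0.29 -0.09  1.2   0.   -0.47]
row [56.7, 49.5, 15.9] [0.0, -0.002, -0.488] dist 77.0 deg 28.0
```

Call:
play_rows(
  commands=[
    [20,17,5,0,0,-0.17,85],
    [40,35,10,0,0,-0.34,85],
    [57,49,16,0,0,-0.488,85],
    [57,49,16,0,0,-0.488,85],
  ],
)

```text
clock: 3.3
position: [549.9, 345.2, 178.9]
eef_rot: [-0.426, -3.109, 0.001]
force: [-0.6, -0.2, 0.4]
width: 0.995
```

```bash
python3 - <<'E'
from h import *
d=grab('wrist','w3.png');np.savez('pics/w3.npz',frame=d['frame'],depth=d['depth'],K=d['K'],p=d['p'],R=d['R']);st();print(d['p'])
E
```

```text
t 3.35 pos [550.2 344.6 179.3] phi 164.33 z [-0.003 -0.    -1.   ] F [ 0.3 -0.1  0.2] T [-0.01 -0.02 -0.  ] w 0.996 j [ 0.46  0.35 -0.04  1.19  0.   -0.84]
[529.86778587 269.80423962 321.24849232]
```

View pics/w3.png

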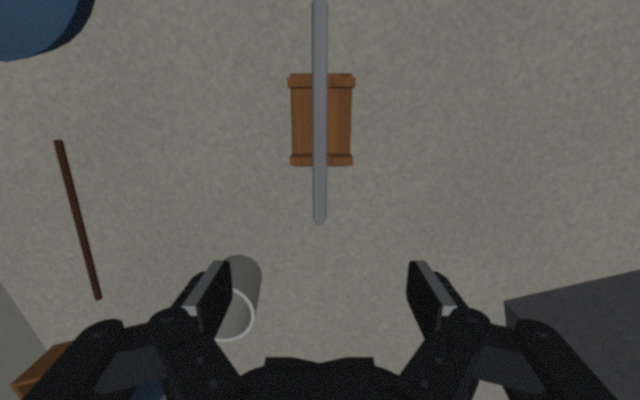

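```bash
python3 - <<'E'
from h import *
z=np.load('pics/w3.npz');d={k:z[k] for k in z};f=d['frame'].astype(int);C=cloud(d)
P=[]
for v in list(range(5,60,3))+list(range(175,215,3)):
    m=(C[v,290:350,2]>27)
    u=np.where(m)[0]+290
    if len(u)>5:
        P.append((u.mean(),v,len(u)))
P=np.array(P);print(P[::4])
W=np.array([plane(d,u,v,36) for u,v,_ in P]);l=cv2.fitLine(W[:,:2].astype(np.float32),cv2.DIST_L2,0,.01,.01).ravel()
print('line',l,np.degrees(np.arctan2(l[1],l[0])))
m=(C[:240,300:340,2]>25)&(C[:240,300:340,2]<60);v=np.where(m)[0];q=C[:240,300:340][m];k=q[:,1]>np.percentile(q[:,1],99)
print('end',plane(d,320,224,32),v.max(),q[k].mean(0), 'top z',np.percentile(q[:,2],[50,95]))
for (u0,u1,v0,v1) in [(210,262,255,345)]:
    q=C[v0:v1,u0:u1].reshape(-1,3);q=q[q[:,2]>15];print('cup',q.min(0),q.max(0))
hsv=cv2.cvtColor(d['frame'],cv2.COLOR_BGR2HSV)
g=(hsv[...,0]>3)&(hsv[...,0]<16)&(hsv[...,1]>100);g[:60]=0;g[180:]=0;g[:,:280]=0;g[:,365:]=0
v,u=np.where(g);print('rest px',u.min(),u.max(),v.min(),v.max(),plane(d,320,v.min(),35),plane(d,320,v.max(),35))
E
```

```text
[[319.    5.   17. ]
 [318.5  17.   16. ]
 [318.5  29.   16. ]
 [318.5  41.   16. ]
 [318.5  53.   16. ]
 [318.5 178.   14. ]
 [319.  190.   13. ]
 [319.  202.   13. ]
 [318.  214.   14. ]]
line [2.6811612e-01 9.6338660e-01 5.2967749e+02 2.7018472e+02] 74.4478
end [558.67718134 379.63719444  32.        ] 224 [557.77326202 375.49971647  35.70961737] top z [37.08538291 39.07757698]
cup [529.86778587 269.80423962  15.11065686] [688.67948948 459.26004991 321.24849232]
rest px 288 354 74 165 [521.14109852 243.8579578   35.        ] [542.38082795 320.65515898  35.        ]
```

```bash
python3 - <<'E'
from h import *
z=np.load('pics/w3.npz');d={k:z[k] for k in z}
C=cloud(d);print('cup',C[300,235],C[260,240],C[320,250],plane(d,235,315,60))
z=np.load('pics/top0.npz');t={k:z[k] for k in z};C=cloud(t);print(C[152:163:2,133],C[157,122:146:3])
st();row([550.7,346.5,13],164.45)
E
```

```text
cup [679.84362814 448.85635824  19.59672216] [657.99956295 403.30388227  16.03501217] [646.77839108 441.97679269  73.79502829] [665.99163923 441.69303002  60.        ]
[[695.0732105  440.56999727  40.95720351]
 [690.53060835 442.77055751  35.5394539 ]
 [687.5020944  447.31194339  25.30857656]
 [681.57481565 447.5724024   23.86057144]
 [676.90985213 449.79617388  18.37453234]
 [670.67526779 449.61365249  17.83425857]] [[669.40526152 455.7350609   73.7809333 ]
 [674.79198037 455.73105249  56.47055405]
 [678.89065811 453.4632727   43.14503914]
 [682.98931958 450.99294133  29.80577684]
 [686.43502288 447.33619948  18.48395282]
 [689.61890937 443.11893376   7.96528363]
 [689.88508402 434.48438752   6.52167455]
 [668.69136774 395.02474065  71.93888565]]
t 3.35 pos [550.2 344.6 179.3] phi 164.33 z [-0.003 -0.    -1.   ] F [ 0.3 -0.1  0.2] T [-0.01 -0.02 -0.  ] w 0.996 j [ 0.46  0.35 -0.04  1.19  0.   -0.84]
row [-0.4, 2.1, 166.3] [-0.001, -0.002, -0.002] dist 166.3 deg 0.2
```

Call:
play_rows(
  commands=[
    [-0.4,2,50,0,0,0,50],
    [-0.4,2,100,0,0,0,50],
    [-0.4,2,140,0,0,0,50],
    [-0.4,2,160,0,0,0,50],
    [-0.4,2,166,0,0,0,50],
    [-0.4,2,166,0,0,0,50],
  ],
)

```text
clock: 4.1
position: [551.8, 346.5, 14.5]
eef_rot: [-0.43, -3.111, -0.001]
force: [-0.2, 0.4, 0.9]
width: 0.584
```

```bash
python3 -c "
from h import *
st();d=grab('wrist','w4.png');row([550.7,346.5,13],164.45)"
```

```text
t 4.1 pos [551.8 346.5  14.5] phi 164.27 z [-0.001  0.    -1.   ] F [-0.2  0.4  0.9] T [-0.03  0.01 -0.02] w 0.584 j [ 0.46  0.5  -0.19  0.88  0.   -0.84]
row [1.4, -0.7, 2.1] [0.001, -0.0, -0.003] dist 2.6 deg 0.2
```

View pics/w4.png

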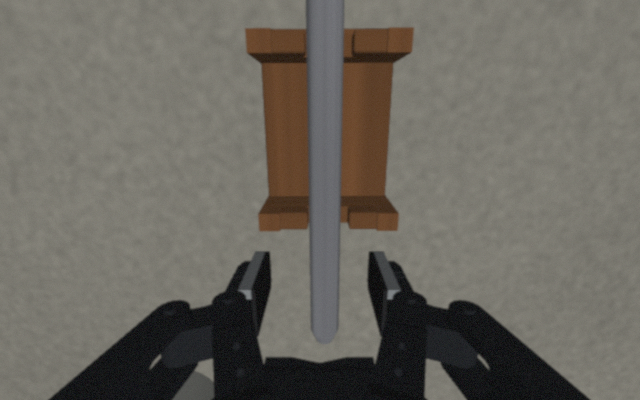

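Call:
play_rows(
  commands=[
    [1.4,-0.7,1.5,0,0,0,20],
    [1.4,-0.7,1.5,0,0,0,8],
    [1.4,-0.7,1.5,0,0,0,8],
    [1.4,-0.7,1.5,0,0,0,8],
    [1.4,-0.7,1.5,0,0,0,8],
    [1.4,-0.7,1.5,0,0,0,8],
  ],
  grip_force=110,
)

```text
clock: 4.9
position: [550.6, 347.4, 14.8]
eef_rot: [-0.429, -3.112, -0.004]
force: [-3.0, 0.5, 5.3]
width: 0.128
```

```bash
python3 -c "
from h import *
st()"
```

```text
t 4.9 pos [550.6 347.4  14.8] phi 164.31 z [ 0.     0.003 -1.   ] F [-3.   0.5  5.3] T [ 0.15  0.58 -0.07] w 0.128 j [ 0.46  0.5  -0.2   0.87  0.   -0.83]
```

Call:
play_rows(
  commands=[
    [0,0,-15,0,0,0,8],
    [0,0,-35,0,0,0,8],
    [0,0,-55,0,0,0,8],
    [0,0,-65,0,0,0,8],
    [0,0,-65,0,0,0,8],
  ],
)

```text
clock: 5.52
position: [551.6, 347.7, 81.4]
eef_rot: [0.428, 3.11, 0.006]
force: [-0.1, -0.3, -2.5]
width: 0.127
```

```bash
cat > bar.py <<'E'
from h import *
def bar(d,zmin=60,ulo=250,uhi=390,vhi=400,vlo=0):
    # bar points along rows above zmin, nearest to the tool
    C=cloud(d);out=[]
    st_=monitor.sense()
    for v in range(vlo,vhi,4):
        zz=C[v,ulo:uhi,2];m=(zz>zmin)&(zz<140)&(d['depth'][v,ulo:uhi]>0)
        u=np.where(m)[0]+ulo
        if 4<len(u)<60: 
            c=u.mean();top=C[v,int(round(c))-1:int(round(c))+2].mean(0);out.append([c,v,len(u),*top])
    return np.array(out)
E
python3 - <<'E'
from bar import *
d=grab('wrist','w5.png');st();np.savez('pics/w5.npz',frame=d['frame'],depth=d['depth'],K=d['K'],p=d['p'],R=d['R'])
b=bar(d);print(b[::6].round(1))
E
```

```text
t 5.575 pos [550.8 347.3  80.2] phi 164.31 z [ 0.001  0.003 -1.   ] F [-0.2 -0.2 -2.3] T [0.09 0.01 0.08] w 0.128 j [ 0.46  0.43 -0.15  0.99  0.   -0.83]
[[ 3.196e+02  0.000e+00  3.700e+01  5.243e+02  2.499e+02  1.430e+02]
 [ 3.200e+02  2.400e+01  3.700e+01  5.234e+02  2.461e+02  1.042e+02]
 [ 3.200e+02  4.800e+01  3.700e+01  5.253e+02  2.531e+02  1.032e+02]
 [ 3.195e+02  7.200e+01  3.600e+01  5.275e+02  2.608e+02  1.044e+02]
 [ 3.204e+02  9.600e+01  3.400e+01  5.297e+02  2.686e+02  1.035e+02]
 [ 3.195e+02  1.200e+02  3.400e+01  5.320e+02  2.769e+02  1.032e+02]
 [ 3.195e+02  1.440e+02  3.400e+01  5.344e+02  2.856e+02  1.036e+02]
 [ 3.190e+02  1.680e+02  3.200e+01  5.349e+02  2.870e+02  1.434e+02]
 [ 3.199e+02  1.920e+02  3.100e+01  5.396e+02  3.042e+02  1.037e+02]
 [ 3.190e+02  2.160e+02  3.100e+01  5.427e+02  3.139e+02  1.043e+02]
 [ 3.185e+02  2.400e+02  3.000e+01  5.461e+02  3.244e+02  1.041e+02]
 [ 3.211e+02  3.240e+02  5.400e+01  5.563e+02  3.661e+02  1.047e+02]
 [ 3.185e+02  3.480e+02  6.000e+00  5.888e+02  4.743e+02 -1.000e-01]]
```

View pics/w5.png

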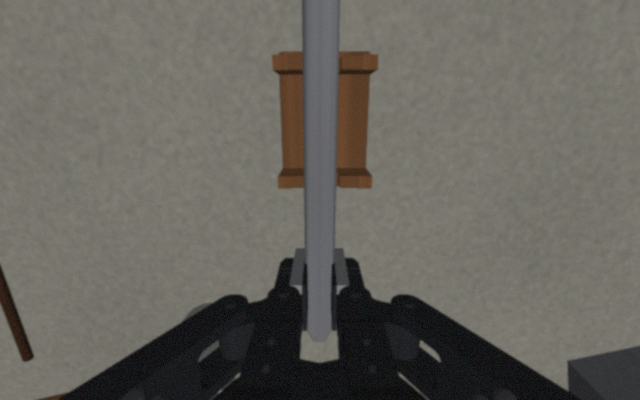

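```bash
python3 -c "
from h import *
row([580.5,168,77],170.0)"
```

```text
row [-77.1, -164.6, 2.7] [0.003, 0.0, -0.099] dist 181.8 deg 5.7
```

Call:
play_rows(
  commands=[
    [-13,-27,0,0,0,-0.016,8],
    [-26,-55,0,0,0,-0.033,8],
    [-39,-82,0,0,0,-0.05,8],
    [-52,-110,0,0,0,-0.066,8],
    [-65,-137,1,0,0,-0.083,8],
    [-73,-158,2,0,0,-0.095,8],
    [-77,-165,2.5,0,0,-0.099,8],
    [-77,-165,2.5,0,0,-0.099,8],
    [-77,-165,2.5,0,0,-0.099,8],
  ],
)

```text
clock: 6.7
position: [580.1, 168.4, 77.0]
eef_rot: [0.273, 3.129, 0.005]
force: [0.0, -0.3, -1.5]
width: 0.123
```

```bash
python3 - <<'E'
from bar import *
d=grab('wrist','w6.png');st();np.savez('pics/w6.npz',frame=d['frame'],depth=d['depth'],K=d['K'],p=d['p'],R=d['R'])
b=bar(d,vlo=60,vhi=245);print(b[::5].round(1))
E
```

```text
t 6.75 pos [580.2 168.5  77.1] phi 170.04 z [ 0.001  0.003 -1.   ] F [ 0.4  0.3 -1.9] T [ 0.08 -0.04  0.  ] w 0.125 j [ 0.17  0.36 -0.26  0.95  0.   -1.22]
[[319.5  60.   36.  564.1  75.5  99. ]
 [319.5  80.   36.  565.3  82.   98.5]
 [319.4 100.   33.  566.8  88.8  99.3]
 [319.5 120.   34.  567.7  95.9  99.6]
 [319.5 140.   34.  569.  103.3  99.1]
 [319.  160.   33.  570.7 110.8  99.7]
 [319.  180.   33.  572.1 118.8  99.5]
 [319.1 200.   30.  573.5 127.   99.8]
 [319.  220.   31.  575.  135.7  99.7]
 [318.5 240.   30.  577.  144.8  99.4]]
```

View pics/w6.png

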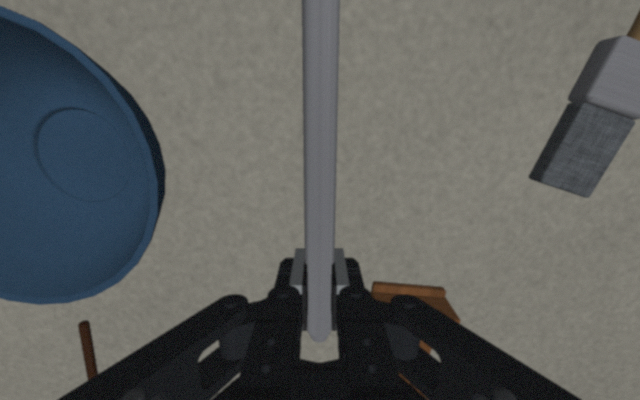

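Call:
play_rows(
  commands=[
    [0,-10,-2,0,0,0,8],
    [0,-22,-2,0,0,0,8],
    [0,-32,-2,0,0,0,8],
    [0,-34,-2,0,0,0,8],
    [0,-34,-2,0,0,0,8],
  ],
)

```text
clock: 7.38
position: [574.2, 134.7, 79.0]
eef_rot: [0.274, 3.129, 0.005]
force: [0.0, 0.5, -0.9]
width: 0.125
```

```bash
python3 - <<'E'
from bar import *
d=grab('wrist','w7.png');st();np.savez('pics/w7.npz',frame=d['frame'],depth=d['depth'],K=d['K'],p=d['p'],R=d['R'])
b=bar(d,vlo=0,vhi=245);print(b[::6].round(1))
s=grab('side');t=grab('top')
cv2.imwrite('pics/st7.png',np.vstack([cv2.resize(s['frame'][155:225,250:350],None,fx=6,fy=6,interpolation=cv2.INTER_CUBIC)[:300],cv2.resize(t['frame'][165:225,240:340],None,fx=6,fy=5,interpolation=cv2.INTER_CUBIC)]))
E
```

```text
t 7.425 pos [574.3 134.9  79.1] phi 170.02 z [ 0.001  0.003 -1.   ] F [-0.4 -0.6 -1.6] T [ 0.1  -0.03 -0.02] w 0.126 j [ 0.12  0.33 -0.29  0.94  0.   -1.28]
[[320.    0.   39.  555.   23.1  99.8]
 [320.   24.   37.  556.3  30.6 101.1]
 [319.6  48.   36.  557.6  37.9 100.9]
 [319.5  72.   36.  558.9  45.6 100.7]
 [319.5  96.   36.  560.3  53.8 101.9]
 [319.1 120.   33.  562.2  62.1 101.8]
 [319.1 144.   33.  563.7  71.  101.5]
 [319.  168.   33.  565.4  80.3 101.2]
 [319.  192.   31.  567.1  90.  101.8]
 [319.  216.   31.  568.8 100.1 102.2]
 [318.5 240.   30.  571.1 110.7 102.2]]
```

View pics/w7.png

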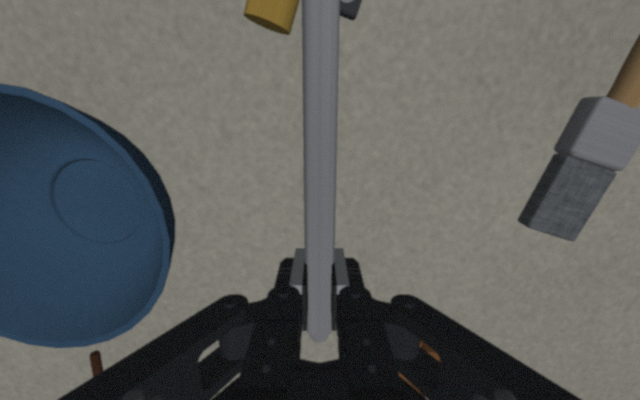

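View pics/st7.png

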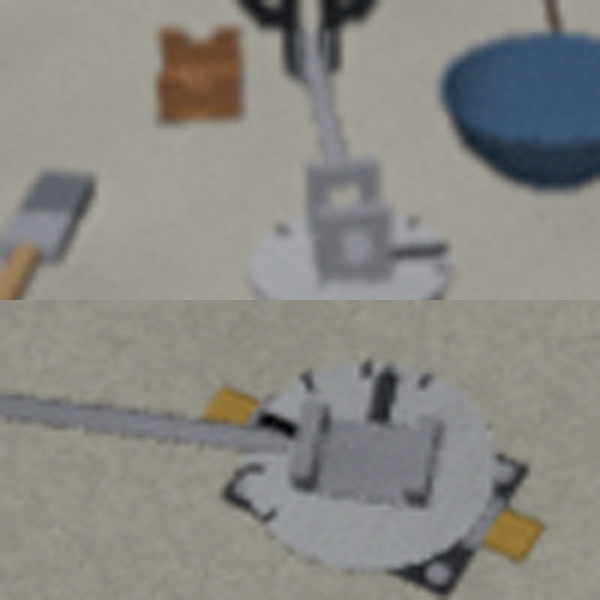

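Call:
play_rows(
  commands=[
    [0.7,-8,0,0,0,0,8],
    [0.8,-16,0,0,0,0,8],
    [0.8,-24,0,0,0,0,8],
    [0.9,-32,0,0,0,0,8],
    [0.9,-40,0,0,0,0,8],
    [0.9,-40,0,0,0,0,8],
  ],
)

```text
clock: 8.28
position: [566.4, 95.2, 78.9]
eef_rot: [0.274, 3.129, 0.005]
force: [0.2, 0.3, -2.1]
width: 0.125
```

```bash
python3 - <<'E'
from bar import *
st();d=grab('wrist','w8.png');st();np.savez('pics/w8.npz',frame=d['frame'],depth=d['depth'],K=d['K'],p=d['p'],R=d['R'])
b=bar(d,vlo=0,vhi=245);print(b[::6].round(1))
E
```

```text
t 8.275 pos [566.4  95.2  78.9] phi 169.99 z [ 0.001  0.003 -1.   ] F [ 0.2  0.3 -2.1] T [ 0.15 -0.03 -0.01] w 0.125 j [ 0.05  0.31 -0.33  0.93  0.   -1.34]
t 8.325 pos [566.6  95.6  79. ] phi 170.01 z [ 0.001  0.004 -1.   ] F [-0.8 -0.7 -2.4] T [ 0.12 -0.03  0.01] w 0.128 j [ 0.05  0.31 -0.33  0.93  0.   -1.34]
[[320.   48.   41.  549.7  -1.4 101.1]
 [319.5  72.   36.  551.1   6.3 101.3]
 [319.5  96.   36.  552.5  14.3 100.4]
 [319.5 120.   34.  554.   22.8 101.3]
 [319.5 144.   34.  555.5  31.6 101.9]
 [319.  168.   33.  557.5  40.9 101. ]
 [319.  192.   31.  559.2  50.6 101.5]
 [319.  216.   31.  561.   60.8 101.5]
 [318.5 240.   30.  563.3  71.4 102. ]]
```

View pics/w8.png

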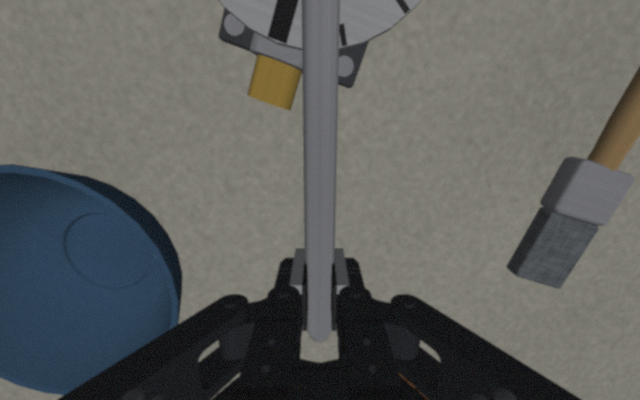

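Call:
play_rows(
  commands=[
    [0,-8,0,0,0,0,8],
    [0,-16,0,0,0,0,8],
    [0.1,-24,0,0,0,0,8],
    [0.1,-32,0,0,0,0,8],
    [0.1,-40,0,0,0,0,8],
    [0.1,-40,0,0,0,0,8],
  ],
)

```text
clock: 9.07
position: [559.4, 55.6, 78.8]
eef_rot: [0.275, 3.129, 0.006]
force: [0.2, 0.1, -1.9]
width: 0.124
```

```bash
python3 - <<'E'
from bar import *
st();d=grab('wrist','w9.png');np.savez('pics/w9.npz',frame=d['frame'],depth=d['depth'],K=d['K'],p=d['p'],R=d['R'])
b=bar(d,vlo=100,vhi=245);print(b[::6].round(1))
E
```

```text
t 9.075 pos [559.4  55.6  78.8] phi 169.95 z [ 0.001  0.004 -1.   ] F [ 0.2  0.1 -1.9] T [ 0.11 -0.04 -0.02] w 0.124 j [-0.02  0.29 -0.35  0.93  0.   -1.41]
[[319.1 132.   59.  548.  -12.5 101. ]
 [319.  156.   33.  549.6  -3.5 101.4]
 [319.  180.   33.  551.3   6.  101.3]
 [319.  204.   31.  553.   15.8 101.9]
 [319.  228.   31.  554.8  26.1 102.4]]
```

View pics/w9.png

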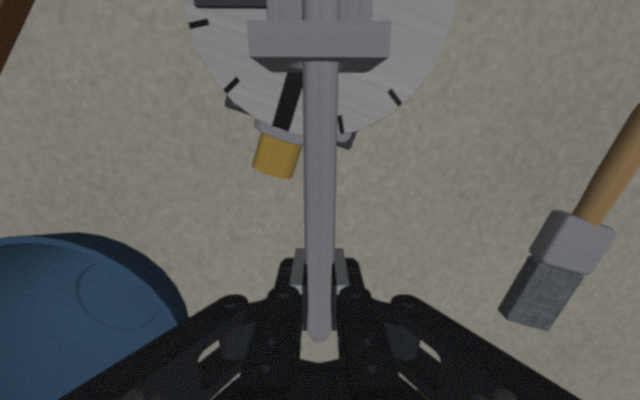

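Call:
play_rows(
  commands=[
    [0,-8,0,0,0,0,8],
    [0,-16,0,0,0,0,8],
    [0.1,-24,0,0,0,0,8],
    [0.1,-32,0,0,0,0,8],
    [0.1,-40,0,0,0,0,8],
    [0.1,-48,0,0,0,0,8],
    [0.2,-56,0,0,0,0,8],
    [0.2,-56,0,0,0,0,8],
    [0.2,-56,0,0,0,0,8],
  ],
)

```text
clock: 10.25
position: [549.6, 0.9, 78.6]
eef_rot: [0.274, 3.129, 0.006]
force: [-0.2, -0.0, -1.3]
width: 0.128
```

```bash
python3 - <<'E'
from bar import *
st();d=grab('wrist','w10.png');np.savez('pics/w10.npz',frame=d['frame'],depth=d['depth'],K=d['K'],p=d['p'],R=d['R'])
C=cloud(d)
for u,v in [(319,20),(319,40),(319,60),(319,120),(319,200),(319,240)]: print(u,v,C[v,u].round(1),d['frame'][v,u])
E
```

```text
t 10.25 pos [549.6   0.9  78.6] phi 169.97 z [ 0.001  0.004 -1.   ] F [-0.2 -0.  -1.3] T [ 0.11 -0.02  0.01] w 0.128 j [-0.12  0.27 -0.38  0.92  0.   -1.51]
319 20 [ 531.6 -104.7   99.6] [109 106 105]
319 40 [533.2 -95.6 115.9] [115 112 109]
319 60 [534.2 -90.2 115.1] [108 104 104]
319 120 [537.5 -71.6 100.1] [105 101 101]
319 200 [542.1 -44.9 115.9] [112 108 107]
319 240 [546.  -22.8 101.2] [107 102 102]
```

View pics/w10.png

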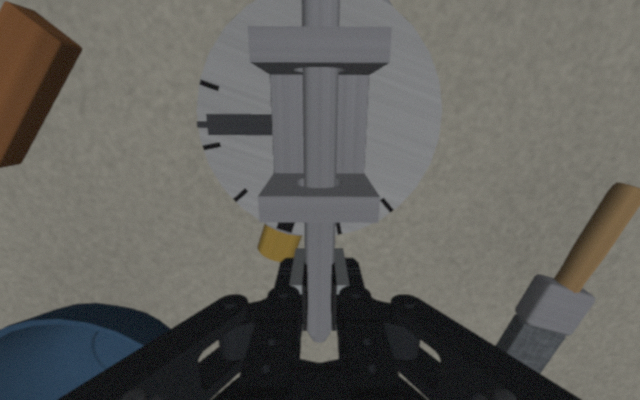

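Call:
play_rows(
  commands=[
    [0,-1,1,0,0,0,8],
    [0,-1,2,0,0,0,8],
    [0,-1,2,0,0,0,40],
    [0,-1,2,0,0,0,40],
    [0,-1,2,0,0,0,40],
    [0,-1,2,0,0,0,40],
    [0,-1,2,0,0,0,40],
    [0,-1,2,0,0,0,40],
  ],
)

```text
clock: 11.3
position: [549.4, 0.0, 76.6]
eef_rot: [0.274, 3.129, 0.006]
force: [-0.9, 0.4, 0.7]
width: 0.462
```

```bash
python3 - <<'E'
from bar import *
st();d=grab('wrist','w11.png');np.savez('pics/w11.npz',frame=d['frame'],depth=d['depth'],K=d['K'],p=d['p'],R=d['R'])
C=cloud(d)
for u,v in [(319,20),(319,120),(319,240),(319,260),(319,300)]: print(u,v,C[v,u].round(1),d['frame'][v,u])
t=grab('top');np.savez('pics/t11.npz',frame=t['frame'],depth=t['depth'],K=t['K'],p=t['p'],R=t['R'])
cv2.imwrite('pics/t11.png',cv2.resize(t['frame'][155:245,250:350],None,fx=6,fy=6,interpolation=cv2.INTER_CUBIC))
E
```

```text
t 11.3 pos [549.4   0.   76.6] phi 169.98 z [ 0.001  0.004 -1.   ] F [-0.9  0.4  0.7] T [-0.06  0.02 -0.03] w 0.462 j [-0.12  0.27 -0.38  0.91  0.   -1.52]
319 20 [ 531.5 -105.6   97.8] [113 109 107]
319 120 [537.3 -72.5  97.7] [107 104 103]
319 240 [546.  -23.   97.9] [108 105 105]
319 260 [547.8 -12.6  96.3] [108 104 103]
319 300 [551.3   7.1  97.8] [112 107 105]
```

View pics/w11.png

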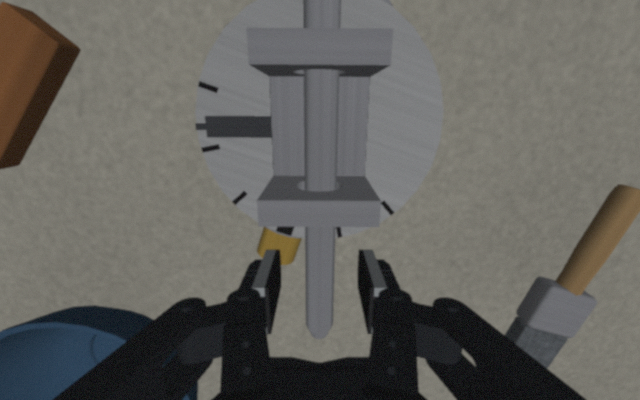

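View pics/t11.png

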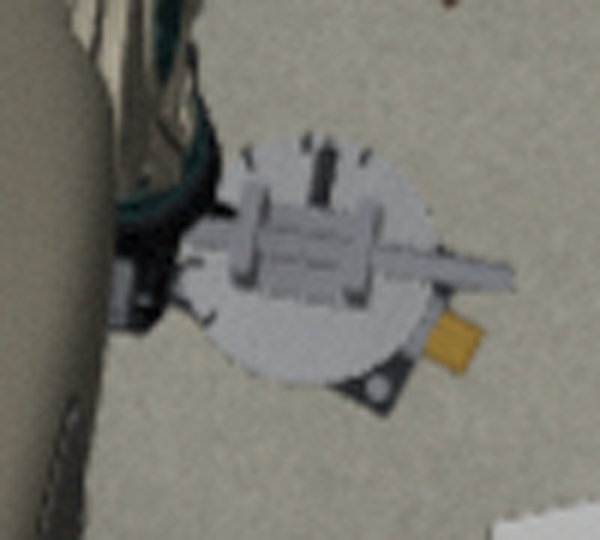

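```bash
python3 - <<'E'
from h import *
z=np.load('pics/t11.npz');t={k:z[k] for k in z}
z=np.load('pics/w11.npz');d={k:z[k] for k in z}
a=plane(t,335.8,200.8,91);b=plane(d,319,338,91);print(a,b,(a+b)/2,np.linalg.norm(a-b))
st()
c=np.array([538,-68]);
for th in [0,18,36,54,72,76]:
    an=np.radians(79.8+th);p=c+68*np.array([np.cos(an),np.sin(an)]);row([*p,73.5],169.8+th)
E
```

```text
[ 521.62795737 -167.44005254   91.        ] [556.08750486  34.42599044  91.        ] [538.85773111 -66.50703105  91.        ] 204.7861316659931
t 11.4 pos [549.4  -0.   76.6] phi 169.98 z [ 0.001  0.004 -1.   ] F [-0.2  0.1  0.6] T [-0.06  0.02 -0.  ] w 0.469 j [-0.12  0.27 -0.38  0.91  0.   -1.52]
row [-0.8, -1.0, 3.1] [0.004, 0.0, 0.003] dist 3.3 deg 0.3
row [20.2, -4.2, 3.1] [0.004, 0.001, -0.311] dist 20.9 deg 17.8
row [39.2, -13.8, 3.0] [0.004, 0.002, -0.625] dist 41.7 deg 35.8
row [54.3, -28.8, 2.9] [0.004, 0.002, -0.939] dist 61.5 deg 53.8
row [64.0, -47.7, 2.9] [0.003, 0.003, -1.253] dist 79.9 deg 71.8
row [65.3, -52.3, 2.8] [0.003, 0.003, -1.323] dist 83.7 deg 75.8
```

Call:
play_rows(
  commands=[
    [-0.8,-1,3,0,0,0,30],
    [-0.8,-1,3,0,0,0,8],
    [-0.8,-1,3,0,0,0,8],
    [-0.8,-1,3,0,0,0,8],
    [-0.8,-1,3,0,0,0,8],
    [-0.8,-1,3,0,0,0,8],
  ],
  grip_force=60,
)

```text
clock: 12.15
position: [549.8, -1.2, 73.5]
eef_rot: [0.274, 3.129, 0.006]
force: [-0.6, -0.2, -1.4]
width: 0.144
```

```bash
python3 - <<'E'
from h import *
st()
s=monitor.sense();c=np.array([538,-68]);q=s['position'][:2]-c;r=np.hypot(*q);a0=np.degrees(np.arctan2(q[1],q[0]));print(r,a0)
R0=R.from_rotvec(s['eef_rot']).as_matrix();ph=np.degrees(np.arctan2(R0[1,0],R0[0,0]))
for th in range(4,64,4):
    an=np.radians(a0+th);p=c+r*np.array([np.cos(an),np.sin(an)]);w=R.from_matrix(R0.T@Rd(ph+th)).as_rotvec()
    print(th,(R0.T@(np.array([*p,s['position'][2]])-s['position'])).round(1),w.round(3))
E
```

```text
t 12.15 pos [549.8  -1.2  73.5] phi 169.98 z [ 0.001  0.004 -1.   ] F [-0.6 -0.2 -1.4] T [-0.02  0.12 -0.11] w 0.144 j [-0.12  0.28 -0.38  0.91  0.   -1.52]
67.88356324963038 79.96311097452491
4 [ 4.7 -0.2 -0. ] [ 0.004  0.    -0.07 ]
8 [ 9.4 -0.7 -0. ] [ 0.004  0.    -0.14 ]
12 [14.1 -1.5 -0. ] [ 0.004  0.    -0.209]
16 [18.7 -2.6 -0. ] [ 0.004  0.001 -0.279]
20 [23.2 -4.1 -0. ] [ 0.004  0.001 -0.349]
24 [27.6 -5.9 -0. ] [ 0.004  0.001 -0.419]
28 [31.9 -7.9 -0. ] [ 0.004  0.001 -0.489]
32 [ 36.  -10.3  -0. ] [ 0.004  0.001 -0.559]
36 [ 39.9 -13.   -0.1] [ 0.004  0.001 -0.628]
40 [ 43.6 -15.9  -0.1] [ 0.004  0.001 -0.698]
44 [ 47.2 -19.   -0.1] [ 0.004  0.002 -0.768]
48 [ 50.5 -22.4  -0.1] [ 0.004  0.002 -0.838]
52 [ 53.5 -26.1  -0.1] [ 0.004  0.002 -0.908]
56 [ 56.3 -29.9  -0.1] [ 0.004  0.002 -0.977]
60 [ 58.8 -33.9  -0.1] [ 0.004  0.002 -1.047]
```

Call:
play_rows(
  commands=[
    [4.7,-0.2,0,0,0,-0.07,8],
    [9.4,-0.7,0,0,0,-0.14,8],
    [14.1,-1.5,0,0,0,-0.209,8],
    [18.7,-2.6,0,0,0,-0.279,8],
    [23.2,-4.1,0,0,0,-0.349,8],
    [27.6,-5.9,0,0,0,-0.419,8],
    [31.9,-7.9,0,0,0,-0.489,8],
    [36,-10.3,0,0,0,-0.559,8],
    [39.9,-13,0,0,0,-0.628,8],
    [39.9,-13,0,0,0,-0.628,8],
  ],
)

```text
clock: 13.4
position: [508.6, -6.6, 73.9]
eef_rot: [-0.704, 3.059, 0.007]
force: [-1.1, 1.8, 2.4]
width: 0.141
```

```bash
cat > meas.py <<'E'
from h import *
import sys
d=grab('wrist',sys.argv[1]+'.png');st()
C=cloud(d);sub=np.zeros(C.shape[:2],bool);sub[:260,180:460]=1
m=sub&(C[...,2]>112)&(C[...,2]<120);q=C[m];print('yoke',len(q),cv2.minAreaRect(q[:,:2].astype(np.float32)))
k=(sub&(d['frame'].max(2)<75)&(C[...,2]>55)&(C[...,2]<75)).astype(np.uint8)
n,l,s,c=cv2.connectedComponentsWithStats(k)
for i in range(1,n):
    if s[i,4]>100:
        qq=C[l==i][:,:2];a=np.degrees(np.arctan2(*(qq.mean(0)-[538,-68])[::-1]));L=cv2.fitLine(qq.astype(np.float32),cv2.DIST_L2,0,.01,.01).ravel()
        print('dark',c[i].round(),s[i,4],'from centre',a.round(1),'line',np.degrees(np.arctan2(L[1],L[0])).round(1),'z',np.median(C[l==i][:,2]).round(1))
E
python3 meas.py w12
```

```text
t 13.45 pos [508.5  -6.6  73.8] phi -154.1 z [ 0.001  0.005 -1.   ] F [-0.   2.9  1.9] T [ 0.36  0.21 -0.11] w 0.139 j [-0.14  0.21 -0.47  0.89  0.01 -2.17]
yoke 9458 ((538.260986328125, -67.82283020019531), (44.57114791870117, 64.721923828125), 20.785860061645508)
dark [248.  22.] 113 from centre -28.9 line -29.4 z 62.5
dark [237. 122.] 1428 from centre 20.7 line 21.1 z 66.7
dark [248. 181.] 898 from centre 60.6 line 62.2 z 62.5
```

View pics/w12.png

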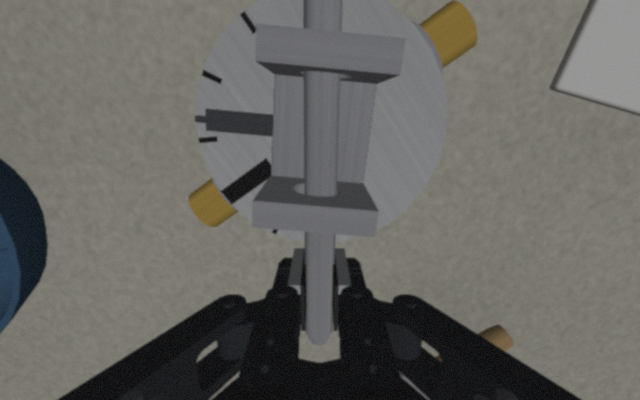

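```bash
cat > arc.py <<'E'
from h import *
import sys
s=monitor.sense();c=np.array([538.1,-67.9]);q=s['position'][:2]-c
R0=R.from_rotvec(s['eef_rot']).as_matrix();ph=np.degrees(np.arctan2(R0[1,0],R0[0,0]))
r=68;a0=ph-90;print('r',np.hypot(*q),'dev',q-r*np.array([np.cos(np.radians(a0)),np.sin(np.radians(a0))]))
for th in map(float,sys.argv[1:]):
    an=np.radians(a0+th);p=c+r*np.array([np.cos(an),np.sin(an)]);w=R.from_matrix(R0.T@Rd(ph+th)).as_rotvec()
    print(th,(R0.T@(np.array([*p,73.5])-s['position'])).round(1),w.round(3))
E
python3 arc.py 4 8 12 16 20 24 28 32 36 38 39 40 41
```

```text
r 68.09413099998356 dev [0.1325134  0.16869274]
4.0 [ 4.9 -0.3  0.3] [ 0.004  0.004 -0.07 ]
8.0 [ 9.7 -0.8  0.3] [ 0.004  0.004 -0.14 ]
12.0 [14.3 -1.6  0.3] [ 0.004  0.004 -0.209]
16.0 [18.9 -2.7  0.2] [ 0.003  0.004 -0.279]
20.0 [23.5 -4.2  0.2] [ 0.003  0.004 -0.349]
24.0 [27.9 -6.   0.2] [ 0.003  0.004 -0.419]
28.0 [32.1 -8.1  0.2] [ 0.003  0.004 -0.489]
32.0 [ 36.2 -10.4   0.2] [ 0.003  0.004 -0.558]
36.0 [ 40.2 -13.1   0.1] [ 0.003  0.005 -0.628]
38.0 [ 42.1 -14.5   0.1] [ 0.003  0.005 -0.663]
39.0 [ 43.  -15.2   0.1] [ 0.003  0.005 -0.681]
40.0 [ 43.9 -16.    0.1] [ 0.003  0.005 -0.698]
41.0 [ 44.8 -16.8   0.1] [ 0.002  0.005 -0.716]
```

Call:
play_rows(
  commands=[
    [4.9,-0.3,0,0,0,-0.07,8],
    [9.7,-0.8,0,0,0,-0.14,8],
    [14.3,-1.6,0,0,0,-0.209,8],
    [18.9,-2.7,0,0,0,-0.279,8],
    [23.5,-4.2,0,0,0,-0.349,8],
    [27.9,-6,0,0,0,-0.419,8],
    [32.1,-8.1,0,0,0,-0.489,8],
    [36.2,-10.4,0,0,0,-0.558,8],
    [40.2,-13.1,0,0,0,-0.628,8],
    [42.1,-14.5,0,0,0,-0.663,8],
  ],
)

```text
clock: 14.7
position: [476.9, -37.3, 73.8]
eef_rot: [-1.66, 2.661, 0.008]
force: [-1.8, 4.3, 3.5]
width: 0.141
```

```bash
python3 meas.py w13; python3 meas.py w13; python3 arc.py 0 0.5 1 1.5 2 3 4 5
```

```text
t 14.75 pos [476.8 -37.4  73.8] phi -116.05 z [ 0.001  0.007 -1.   ] F [-1.3  2.8  3.5] T [ 0.64  0.26 -0.11] w 0.144 j [-0.22  0.16 -0.53  0.87  0.01 -2.9 ]
yoke 9428 ((538.3162231445312, -67.78779602050781), (44.55900192260742, 64.54911804199219), 58.41325759887695)
dark [263.  12.] 111 from centre 1.1 line 1.0 z 62.6
dark [234. 123.] 1664 from centre 59.1 line 62.2 z 66.6
t 14.8 pos [476.8 -37.4  73.7] phi -116.15 z [ 0.001  0.007 -1.   ] F [-1.7  4.   3.1] T [ 0.64  0.33 -0.09] w 0.142 j [-0.22  0.16 -0.53  0.87  0.01 -2.9 ]
yoke 9431 ((538.1761474609375, -67.75499725341797), (44.485389709472656, 64.91494750976562), 58.70475769042969)
dark [263.  12.] 115 from centre 1.0 line -0.3 z 62.6
dark [234. 123.] 1642 from centre 59.1 line 61.9 z 66.5
r 68.43429355523398 dev [-0.23229867  0.51015419]
0.0 [ 0.4 -0.4  0.2] [0.002 0.006 0.   ]
0.5 [ 1.  -0.4  0.2] [ 0.002  0.006 -0.009]
1.0 [ 1.5 -0.4  0.2] [ 0.002  0.006 -0.017]
1.5 [ 2.1 -0.5  0.2] [ 0.002  0.006 -0.026]
2.0 [ 2.7 -0.5  0.2] [ 0.002  0.006 -0.035]
3.0 [ 3.9 -0.5  0.2] [ 0.002  0.006 -0.052]
4.0 [ 5.1 -0.6  0.2] [ 0.002  0.006 -0.07 ]
5.0 [ 6.3 -0.7  0.2] [ 0.002  0.006 -0.087]
```

View pics/w13.png

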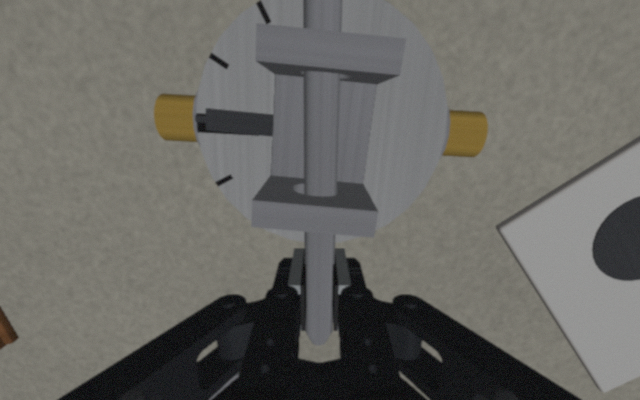

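Call:
play_rows(
  commands=[
    [1.5,-0.4,0,0,0,-0.017,8],
    [3.2,-0.5,0,0,0,-0.042,8],
    [3.2,-0.5,0,0,0,-0.042,8],
    [3.2,-0.5,0,0,0,-0.042,8],
  ],
)

```text
clock: 15.3
position: [475.5, -40.1, 73.6]
eef_rot: [-1.715, 2.627, 0.009]
force: [-2.5, 4.3, 4.1]
width: 0.143
```

```bash
python3 meas.py w14
```

```text
t 15.35 pos [475.5 -40.1  73.7] phi -113.73 z [ 0.001  0.007 -1.   ] F [-2.4  4.7  3.4] T [ 0.89  0.39 -0.03] w 0.144 j [-0.22  0.16 -0.54  0.87  0.01 -2.95]
yoke 9441 ((538.2423095703125, -67.81412506103516), (44.36027145385742, 64.76260375976562), 61.29383850097656)
dark [267.  10.] 112 from centre 1.0 line 1.8 z 62.6
dark [234. 122.] 1553 from centre 60.8 line 61.0 z 66.6
```

Yoke is at about 61.1° against a mark at 61.0°. I'll release, check, and retreat upward.

Call:
play_rows(
  commands=[
    [0,0,0,0,0,0,40],
    [0,0,0,0,0,0,40],
    [0,0,0,0,0,0,40],
    [0,0,0,0,0,0,40],
    [0,0,-15,0,0,0,40],
    [0,0,-50,0,0,0,40],
    [0,0,-90,0,0,0,40],
    [0,0,-120,0,0,0,40],
    [0,0,-120,0,0,0,40],
    [0,0,-120,0,0,0,40],
  ],
)

```text
clock: 16.6
position: [475.2, -41.0, 193.7]
eef_rot: [-1.715, 2.627, 0.009]
force: [0.1, -0.3, -0.6]
width: 0.466
```

```bash
python3 meas.py w15; python3 - <<'E'
from h import *
t=grab('top','t15.png');d=grab('wrist')
C=cloud(d);m=(C[...,2]>90)&(C[...,2]<102)
v,u=np.where(m);q=C[m];print(len(q),q.min(0),q.max(0),cv2.minAreaRect(q[:,:2].astype(np.float32)))
E
```

```text
t 16.65 pos [474.7 -40.9 192.9] phi -113.73 z [-0.001  0.008 -1.   ] F [-0.   0.3 -0.3] T [0.04 0.02 0.01] w 0.466 j [-0.23  0.04 -0.39  1.14  0.01 -2.95]
yoke 1940 ((538.4934692382812, -67.67646026611328), (44.053260803222656, 64.29766082763672), 61.23973083496094)
dark [271. 115.] 475 from centre 60.9 line 61.0 z 66.6
3733 [ 447.98253051 -110.09898623   90.0796429 ] [611.3002791  -18.25801778 101.93562192] ((529.162353515625, -62.699493408203125), (43.764183044433594, 180.55062866210938), 61.42633819580078)
```

View pics/w15.png

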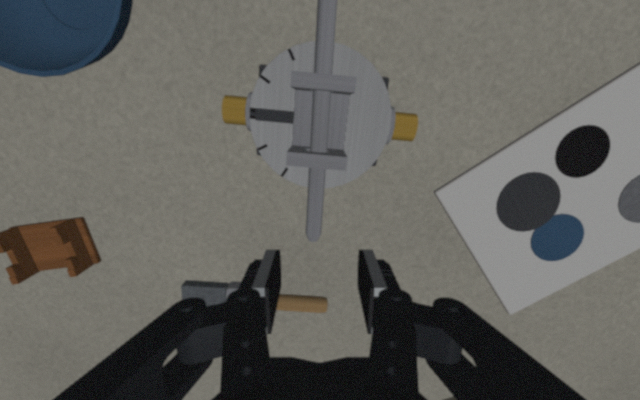

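View pics/t15.png

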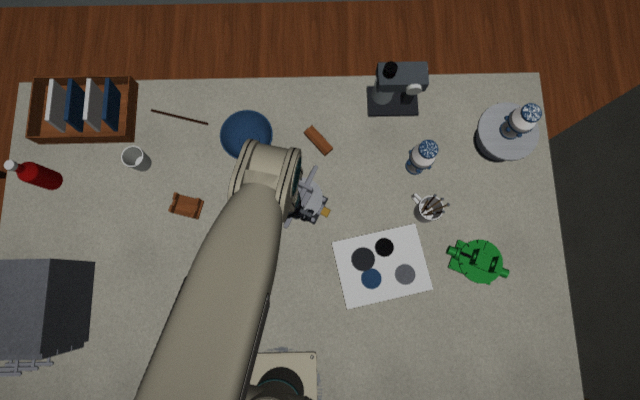

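```bash
python3 - <<'E'
from h import *
d=grab('wrist');e=plane(d,314,239,91);print(e,np.linalg.norm(e[:2]-[538.2,-67.8]));job.finish_job()
E
```

```text
[448.03581857 -23.33388151  91.        ] 100.53265791270672
the job is handed in; nothing more can be done
```

The valve is open: the bar is through both cheeks of the yoke, the pointer stands on the long mark, and I handed the job in at about 17 s on the robot's clock. The hand-in gave no verdict.

I took the bar off its rest and threaded it through the yoke with almost no side force. I let go of it, took hold again and swung it counter-clockwise. Then I let go once more and raised the gripper about 120 mm clear.

Last checks:
- **Pointer:** it and the yoke measured about 61.0–61.2° in world axes. The long mark is at about 61.0°, and the allowed error is 4°.
- **Bar:** its near end is 100.5 mm from the yoke axis, so it is centred to about 1 mm. The bar sits 2–5° off the hole axis because of its play in the holes.
- **Force:** the wrist reads under 1 N, so the gripper is touching nothing.
- **Vase, mug and bowl:** in the last top picture all three stand where they were, and so does the green look-alike.

Two readings disagreed slightly. Single readings of the long mark ranged from 60.6° to 62.2°, which is still inside the tolerance. When I first let go of the bar, the measured distance between its ends was 205 mm instead of 200 mm, because the two ends came from different cameras.

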